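# Load the sieve shaker and switch it on

### The arm

A 6-joint arm with a two-finger parallel gripper is mounted at the origin on the work surface. World frame = base frame: x ahead of the robot, y to its left, z up, the work surface at z = 0. Lengths are in mm, angles in rad, forces in N, time in s.
With the tool pointing down it reaches from about 350 to 875 mm from the base axis. Payload 4.2 kg.
Tool frame: the origin (TCP) lies midway between the tips of the shut fingers; the grasp point (between the pads) lies 19 mm behind it; z points along the fingers, y is the line along which they close (so a half turn about z gives the same grasp; the last joint's range is limited). The gripper opens to 87 mm and grips with 3 to 60 N. Pads are 19 mm wide; open, the fingers measure 117 mm over their backs; the gripper's body (75 mm by 190 mm) begins 51 mm behind the grasp point.
Start: joints at [1.538, 0.385, 0.008, 0, -1.194, -0.259], TCP at [179.766, 598.568, 222.55] pointing down, gripper open.
Joint ranges: [-3.14, 3.14], [-1.21, 2.06], [-1.07, 1.41], [-3.16, 2.05], [-2.99, -0.16], [-3.1, 3.1]. Speed limits (rad/s): [2.79, 2.79, 3.14, 3.14, 3.14, 3.14].

### API

Orientations are given as [roll, pitch, yaw] about the fixed x, y, z axes, in that order (R = Rz(yaw) Ry(pitch) Rx(roll)).
In Python, from workcell import robot gives the robot as it stands. The module is installed in compiled form; this text tells all that it offers.
- The arm moves only by the shell command python3 -m creep 'ROWS' [FORCE]. ROWS is a JSON object of lists of equal length, an entry for each row: "twist": the turn, a rotation vector about the world's x, y, z as a fraction of full scale, a list of three; "translation": the shift along the world's x, y, z as a fraction of full scale, a list of three; "gripper": the closure, from 0 (fully open) to 1 (shut). In form: {"twist": [[ax, ay, az], ...], "translation": [[tx, ty, tz], ...], "gripper": [gripper, ...]}. A call has 1 to 10 rows; each row shifts and turns the commanded pose from where the row before left it; what a row does not reach is not made up. Full scale, the value 1, is 0.5 m for a shift and 180 degrees for a turn. A row lasts 1/10 s, in which the tool goes at most 50 mm and 8.59 degrees, less where a joint would pass 70% of its speed; a pose out of reach is approached as far as the arm can. A call with a number of a shift or a turn outside -1 to 1 is refused whole. A call with a gripper value outside its range is refused whole. The fingers move at their own pace and stop on an object; FORCE is the grip in N (left out, the last holds). Time passes only in rows, so rows that do not move let the fingers close. It gives the time, the measured TCP pose, the force, the opening and the grip force at its end, in the units of the state.
- robot.get_obs(): the state, without advancing time (a new reading comes with each control period).
- robot.read_camera(name): name is "scene" or "top" or "wrist"; returns a dict with "color" (384x512x3 uint8, red, green, blue), "camera_matrix" (3x3 intrinsics, pixels), "dist_coeffs" ([k1, k2, p1, p2, k3] as OpenCV has them; the pictures are not rectified), "rvec" (rotation vector, rad) and "tvec" (3), from world to camera coordinates, as OpenCV has them. Camera axes: x right, y down, z forward; pixel columns grow to the right and rows downward; lengths in mm; the calibration is good to about 2 mm. A picture is of the moment at which its call begins. There is no depth.
- robot.close_job(): hands the job in; it is judged then, once.
The state is a dict: "t": time; "joint_positions": joint angles; "joint_vel": joint speeds; "effort": joint torques, N m; "ee_pos": TCP position; "ee_rot": TCP orientation; "force": force on the tool from outside, world axes, zero at the start; "wrist_torque": the same for the moment, N m; "width": opening from 0.0 (shut) to 1.0 (fully open); "finger_force": force on a finger pad.
Only numpy, scipy, OpenCV 4.12 (cv2) and the standard library are available. Lean on these libraries where they do the work, as an engineer would, in place of code of your own. Each camera call takes 0.05 s, during which the arm holds its last target. There are 200 camera calls.

### The job

Tip all six stones from the beaker into the round sieve on top of the shaker, then stand the empty beaker upright on the bench and let go of it. Only then switch the shaker on: turn the red handle on its sloping panel a quarter turn clockwise until it sits home in the ON detent. Leave the bottle, the jar and the tin where they stand.

Things in the scene. Friction and masses are not known exactly. Their poses are not given: they have to be found in the camera images.
- shaker: White bench-top sieve shaker with a blue band, 300 x 240 mm, deck 90 mm high, fixed. Origin on the bench under its middle; -x is its front, z up. The grey control panel at the front slopes: its outward normal leans 35 degrees from vertical towards the shaker's -x; the centre of the panel's face is at (-115, 0, 60) mm.
- timer_box (a point): Centre of the white timer box, 66 x 180 x 36 mm (axes as the shaker's), held by two posts over the upper part of the panel; its underside is 180 mm above the bench. It keeps the gripper from coming to the handle straight from above.
- sieve_in (a point): Centre of the mesh floor of the steel test sieve fixed on the shaker (at (62, 0, 104) mm in the shaker's frame): an open round pan, 146 mm inner diameter, 152 mm outer, rim 36 mm above this point. Axes as the shaker's.
- handle_grip (a point): Gripping point of the red handle, on its turning axis, 32 mm out from the panel face. z points outward along the axis (35 degrees from vertical, leaning to the shaker's front), y along the grip bar. The bar is 62 mm long, 14 mm thick (along x), 8 to 44 mm above the panel face, on a hub 44 mm across and 6 mm high. Yellow disc behind it.
- handle (a joint): Angle of the red handle: 0 = OFF detent (bar level, crossways to the shaker), 1.571 = ON detent and end stop (bar pointing up and down the slope). It grows as the handle turns clockwise, seen from in front of the panel. A spring detent draws it to the nearer end; about 0.45 N m carries it over the middle, so it wants a firm grip.
- beaker: Clear plastic beaker with two thin blue rings, loose, 80 g, 90 mm high; outer diameter 54 mm at the foot growing evenly to 68 mm at the rim, wall 3 mm, floor 4 mm. Origin at the centre of its underside, z up through the mouth. Holds the six stones at the start.
- stone0: Smooth brown round stone, 20 mm across, 11 g. Origin at its centre. In the beaker at the start.
- stone1: Smooth brown round stone, 20 mm across, 11 g. Origin at its centre. In the beaker at the start.
- stone2: Smooth brown round stone, 20 mm across, 11 g. Origin at its centre. In the beaker at the start.
- stone3: Smooth brown round stone, 20 mm across, 11 g. Origin at its centre. In the beaker at the start.
- stone4: Smooth brown round stone, 20 mm across, 11 g. Origin at its centre. In the beaker at the start.
- stone5: Smooth brown round stone, 20 mm across, 11 g. Origin at its centre. In the beaker at the start.
- bottle: Bystander: clear bottle with a blue cap, 60 mm diameter, 130 mm high. Origin at the centre of its underside.
- jar: Bystander: amber jar with a white lid, 60 mm diameter, 80 mm high. Origin at the centre of its underside.
- tin: Bystander: round aluminium tin with a green lid, 76 mm diameter, 46 mm high. Origin at the centre of its underside.

How it is judged:
By the outcome, as a careful person would: the job done as asked, in the order asked, and still so for the second after the job is handed in, with the robot touching nothing.
It also fails if it takes over 61 s, if anything falls off the work surface, if the arm or the gripper's body presses on something with over 40 N, if the wrist force passes 120 N, or if a joint passes its speed limit or range.

## Working session

There is one attempt and no reset: what is moved stays moved. The work goes in short steps, Python scripts to look and compute and a shell command to move; the robot and the scene stay as the last step left them, time stands still between calls to the robot, and variables do not carry over. Pictures are saved under pics/ and viewed, at most 10 in all, crops included, and the job is handed in when it is done.

```bash
mkdir -p pics
python3 - <<'E'
from workcell import robot
import cv2,numpy as np
o=robot.get_obs();print(o)
for n in("scene","top"):
    c=robot.read_camera(n);cv2.imwrite(f"pics/{n}0.png",cv2.resize(c["color"][:,:,::-1],(800,600),interpolation=cv2.INTER_CUBIC))
    np.savez(f"{n}0.npz",**{k:np.array(v) for k,v in c.items()})
    R=cv2.Rodrigues(np.array(c["rvec"],float))[0];print(n,-R.T@np.array(c["tvec"]).ravel(),c["camera_matrix"],c["dist_coeffs"])
E
```

```text
{'t': 0.0, 'joint_positions': array([ 1.53762189e+00,  3.85572104e-01,  6.65559169e-03, -5.10903329e-04,
       -1.19403087e+00, -2.58596727e-01]), 'joint_vel': array([ 0.00039214, -0.00085057, -0.00117514,  0.0001572 , -0.00058002,
       -0.00055526]), 'effort': array([ 1.36127313e-03, -3.90663528e+01,  1.87402600e+01,  4.21996862e+00,
        1.09625916e-02, -1.92436901e-04]), 'ee_pos': array([179.58840421, 598.01586062, 221.46011913]), 'ee_rot': array([ 3.13939169e+00, -9.12082864e-05, -2.91959546e-01]), 'force': array([ 1.41936964, -0.22133074,  0.37367985]), 'wrist_torque': array([-0.0748354 , -0.01123554,  0.03038957]), 'finger_force': 0.0, 'width': 1.0005612658965182}
scene [1052.55357486 -141.18713906  990.73021152] [[359.57522224   0.         256.52266939]
 [  0.         359.57522224 190.21321802]
 [  0.           0.           1.        ]] [0.00748488 0.         0.         0.         0.        ]
top [ 514.88750248    7.77111753 1110.49039556] [[430.75154867   0.         264.0611959 ]
 [  0.         430.75154867 191.2867504 ]
 [  0.           0.           1.        ]] [-0.0818566  0.         0.         0.         0.       ]
```

View pics/scene0.png

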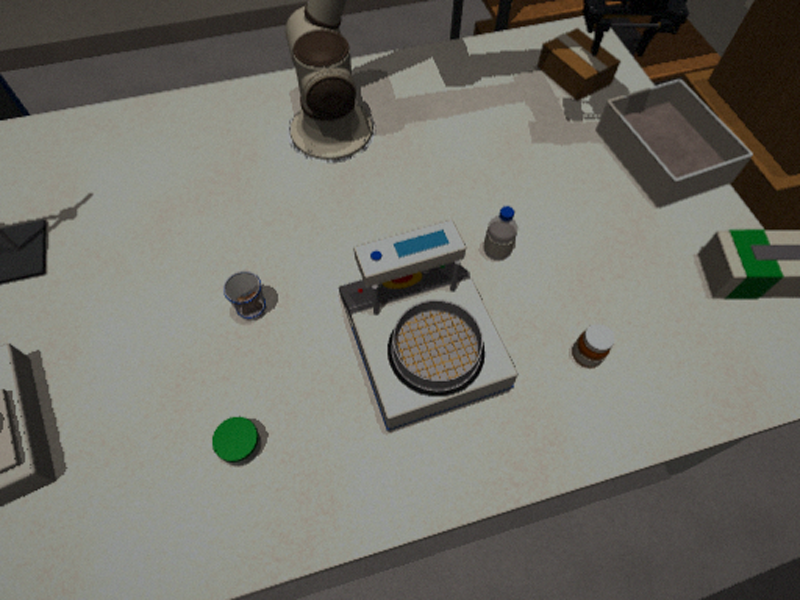

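View pics/top0.png

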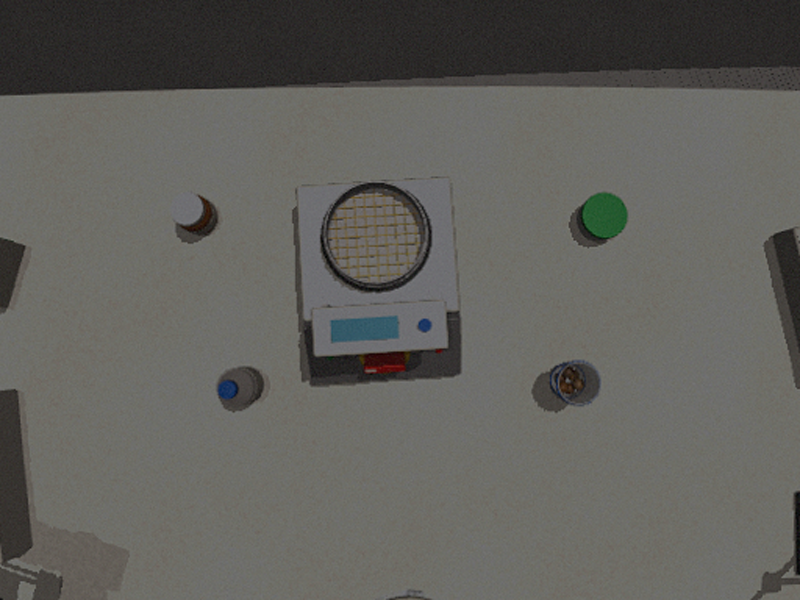

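The scene picture shows the beaker with its rim at about (244,287), the sieve at (437,344), the timer box at (410,250) and the bottle at (500,235). In the top picture (up = +x, left = +y) the beaker is at (577,382), the sieve at (376,237) and the handle bar at (385,366). Next I'll take an enlarged composite to read off points more precisely.

Run:
```python
import cv2,numpy as np
T=np.load("top0.npz")["color"][:,:,::-1];S=np.load("scene0.npz")["color"][:,:,::-1]
out=np.zeros((600,800,3),np.uint8)
def put(I,x,y,w,h,k,X,Y):
    c=cv2.resize(I[y:y+h,x:x+w],None,fx=k,fy=k,interpolation=cv2.INTER_CUBIC);c=np.clip(c.astype(float)*1.6,0,255)
    for g in range(0,w,20): cv2.putText(c,str(x+g),(g*k,8),0,.3,(0,255,255));c[8:14,g*k]=(0,255,255)
    for g in range(0,h,20): cv2.putText(c,str(y+g),(0,g*k+3),0,.3,(0,255,255))
    out[Y:Y+h*k,X:X+w*k]=c
put(T,185,110,115,140,3,0,0);put(S,210,135,125,140,3,350,0)
put(T,340,220,55,50,3,0,440);put(S,135,165,50,50,3,200,440)
put(T,135,225,50,50,3,400,440);put(S,300,125,50,50,3,600,440)
cv2.imwrite("pics/c0.png",out)
```

```text
(no output)
```

View pics/c0.png

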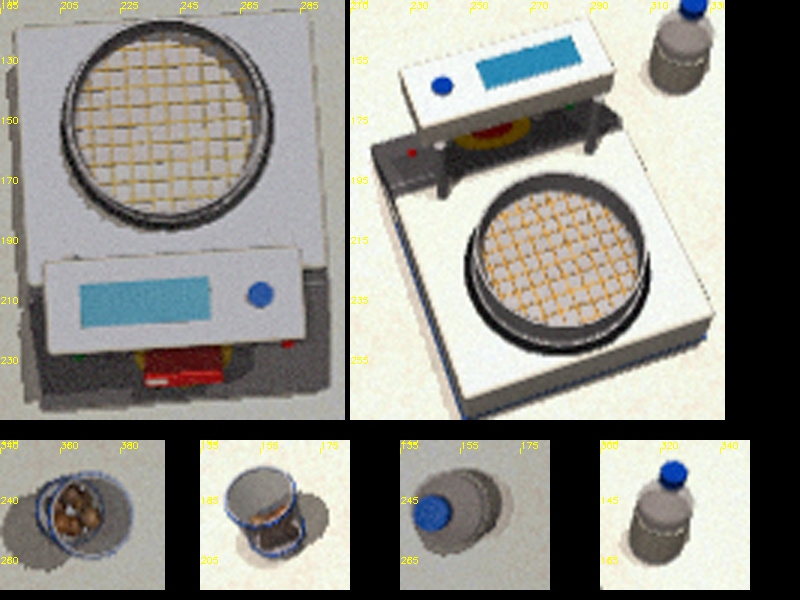

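The composite gives these raw pixels. Top view: deck corners (191,118.3) and (288.7,114.3), timer-box corners (200,197.7), (285,193), (286.7,222.7) and (201.7,227.7), rim centre (241,151), beaker rim (370,245). The same features are visible in the scene view, for example the beaker rim at (155,183.7).

```bash
cat > h.py <<'E'
import cv2,numpy as np
from scipy.optimize import least_squares
def proj(c,P): return cv2.projectPoints(np.array(P,float).reshape(-1,1,3),c["rvec"],c["tvec"],c["camera_matrix"],c["dist_coeffs"])[0][:,0]
def tri(cs,us):
    f=lambda p:np.concatenate([(proj(c,p)-u).ravel() for c,u in zip(cs,us)])
    r=least_squares(f,[600,0,50]);return r.x.round(1),np.abs(r.fun).max().round(2)
E
python3 - <<'E'
from h import *
T=np.load("top0.npz");S=np.load("scene0.npz");C=[T,S]
P={"rim":((241,151),(280.3,219.7)),"tl":((200,197.7),(290.7,141.7)),"tr":((285,193),(297.7,158.3)),
"beakrim":((370,245),(155,183.7)),"cap":((145.7,249.3),(324.3,134.3)),"jar":((187/1.5625,209/1.5625),(600/1.5625,336/1.5625)),"tin":((605/1.5625,216/1.5625),(236/1.5625,438/1.5625))}
for k,v in P.items(): 
    print(k,*tri(C,v))
# timer corners: top order back-left,back-right,front-right,front-left ; shaker +y = image left in top
tm=lambda x,zz:[(x+33,90,zz),(x+33,-90,zz),(x-33,-90,zz),(x-33,90,zz)]
tt=[(200,197.7),(285,193),(286.7,222.7),(201.7,227.7)]
# scene: top edge pair = front(-x); left = -y
ts=[(297.7,158.3),(233.7,177),(227.3,159),(290.7,141.7)]
dk=[(150,120,90),(150,-120,90)]
def f(q):
    c,s=np.cos(q[2]),np.sin(q[2]);R=np.array([[c,-s,0],[s,c,0],[0,0,1]]);W=lambda L:np.array(L)@R.T+[q[0],q[1],0]
    L=W(tm(q[3],216)+dk+[(62,0,140)])
    return np.concatenate([(proj(T,L)-np.array(tt+[(191,118.3),(288.7,114.3),(241,151)])).ravel(),(proj(S,L)-np.array(ts+[(331,239.7),(248.7,266.7),(280.3,219.7)])).ravel()])
r=least_squares(f,[650,0,0,-80],loss="soft_l1");print(r.x,r.fun.reshape(-1,2).round(1).tolist())
x,y,a,tx=r.x;c,s=np.cos(a),np.sin(a);Z=np.array([[c,-s,0],[s,c,0],[0,0,1]])
n=np.array([-np.sin(.6109),0,np.cos(.6109)]);g=np.array([-115,0,60])+32*n
print("grip",Z@g+[x,y,0],"n",Z@n,"sieve",Z@[62,0,104]+[x,y,0])
# bar check in top: outer end
for L in(-31,31): print(proj(T,Z@(np.array([-115,L,60])+44*n)+[x,y,0]))
E
```

```text
rim [673.8  43.7 113.9] 0.84
tl [555.  110.3 283.3] 3.75
tr [580.6  10.4 283.1] 39.07
beakrim [ 449.  -263.6   84.7] 0.19
cap [448.9 259.  133.8] 0.21
jar [725.7 340.3  75.4] 0.36
tin [ 715.3 -325.4   41.1] 0.46
[ 6.12325924e+02  3.89024909e+01  4.31876475e-02 -7.78835790e+01] [[-1.1, -1.7], [0.3, -1.6], [0.4, 0.4], [-1.4, 0.1], [-1.1, 0.3], [0.8, -0.8], [-0.2, -2.2], [1.2, 0.2], [-0.4, -0.0], [-1.4, -2.2], [-1.0, -2.2], [0.5, -0.6], [-2.0, 0.3], [-0.9, -3.9]]
grip [479.09491266  33.14497695  86.21222737] n [-0.57307006 -0.02476495  0.81913211] sieve [674.26811237  41.57929276 104.        ]
[[259.10454083 236.5037498 ]]
[[232.69626774 237.95245535]]
```

```bash
python3 -m creep '{"twist":[[0,0,-0.045],[0,0,-0.045],[0,0,-0.045],[0,0,-0.045],[0,0,-0.045],[0,0,-0.045],[0,0,-0.045],[0,0,-0.045],[0,0,-0.045],[0,0,-0.045]],"translation":[[0.036,-0.086,0.02],[0.036,-0.086,0.02],[0.036,-0.086,0.02],[0.036,-0.086,0.02],[0.036,-0.086,0.02],[0.036,-0.086,0.02],[0.036,-0.086,0.02],[0.036,-0.086,0.02],[0.036,-0.086,0.02],[0.036,-0.086,0.02]],"gripper":[0,0,0,0,0,0,0,0,0,0]}'; python3 -c "
from workcell import robot;o=robot.get_obs();print(o['joint_positions'],o['ee_pos'],o['ee_rot'])"
```

```text
t: 1.1
ee_pos: [359.7, 166.6, 322.9]
ee_rot: [-3.142, 0.0, -1.711]
force: [1.7, 0.5, -0.3]
width: 0.998
finger_force: 0.0
[ 8.48490114e-01 -8.59427190e-02 -3.10721256e-01 -2.13743996e-04
 -1.34569480e+00 -9.88255048e-01] [359.69456463 166.59174328 322.90458845] [-3.14158896e+00  3.84348371e-04 -1.71060894e+00]
```

```bash
python3 -m creep '{"twist":[[0,0,-0.01],[0,0,0],[0,0,0],[0,0,0],[0,0,0],[0,0,0],[0,0,0],[0,0,0],[0,0,0],[0,0,0]],"translation":[[0.015,-0.09,-0.005],[0.015,-0.09,-0.005],[0.015,-0.09,-0.005],[0.015,-0.09,-0.005],[0.015,-0.09,-0.005],[0.015,-0.09,-0.005],[0.015,-0.09,-0.005],[0.015,-0.09,-0.005],[0.01,-0.09,-0.005],[0.01,-0.09,-0.005]],"gripper":[0,0,0,0,0,0,0,0,0,0]}'; python3 -m creep '{"twist":[[0.043,-0.012,0],[0.043,-0.012,0],[0.043,-0.012,0],[0.043,-0.012,0],[0.043,-0.012,0],[0.043,-0.012,0],[0.043,-0.012,0],[0.043,-0.012,0],[0.043,-0.012,0]],"translation":[[0,-0.03,-0.02],[0,-0.03,-0.02],[0,-0.03,-0.02],[0,-0.03,-0.02],[0,-0.03,-0.02],[0,-0.02,-0.02],[0,-0.02,-0.02],[0,-0.02,-0.02],[0,-0.02,-0.02]],"gripper":[0,0,0,0,0,0,0,0,0]}';python3 -c "
from workcell import robot;o=robot.get_obs();print(o['joint_positions'],o['ee_pos'],o['ee_rot'])"
```

```text
t: 2.1
ee_pos: [429.4, -283.4, 297.0]
ee_rot: [3.141, 0.0, -1.737]
force: [-0.0, 0.7, 0.6]
width: 0.998
finger_force: 0.0
t: 3.0
ee_pos: [429.4, -397.6, 206.8]
ee_rot: [-2.814, 1.25, -1.501]
force: [0.8, -0.2, 0.4]
width: 1.003
finger_force: 0.0
[-0.97910673  0.78997611  0.46834417 -0.98784484 -2.08633278  0.69827917] [ 429.40290335 -397.62003627  206.81747669] [-2.81438625  1.25006172 -1.5005536 ]
```

Run:
```python
from workcell import robot
from h import *
from scipy.spatial.transform import Rotation as Ro
o=robot.get_obs();R=Ro.from_euler('xyz',o['ee_rot']).as_matrix();print(R.round(3))
W=robot.read_camera("wrist");T=robot.read_camera("top")
for n,c in(("w1",W),("t1",T)): np.savez(n+".npz",**{k:np.array(v) for k,v in c.items()})
Rc=cv2.Rodrigues(W["rvec"])[0];print("wcam",(-Rc.T@np.array(W["tvec"]).ravel()),"fwd",Rc[2])
print("in tool",R.T@(-Rc.T@np.array(W["tvec"]).ravel()-o['ee_pos']))
print(proj(W,[(449,-264,0),(449,-264,90)]))
out=np.zeros((600,800,3),np.uint8)
out[:384,:512]=W["color"][:,:,::-1]
t=cv2.resize(T["color"][200:384,270:450,::-1],None,fx=1.6,fy=1.6);out[:t.shape[0],512:512+t.shape[1]]=t
t=cv2.resize(T["color"][215:320,350:450,::-1],None,fx=2,fy=2);out[385:595,0:200]=t
cv2.imwrite("pics/w1.png",np.clip(out*1.5,0,255).astype(np.uint8))
```

```text
[[ 0.022 -0.966  0.258]
 [-0.314  0.238  0.919]
 [-0.949 -0.101 -0.299]]
wcam [ 388.93533136 -567.40136394  192.98055083] fwd [ 0.24458715  0.96765713 -0.06178038]
in tool [ 6.56297911e+01  1.21113309e-01 -1.62319130e+02]
[[280.10959018  44.20903989]
 [272.89129809 119.00109505]]
```

View pics/w1.png

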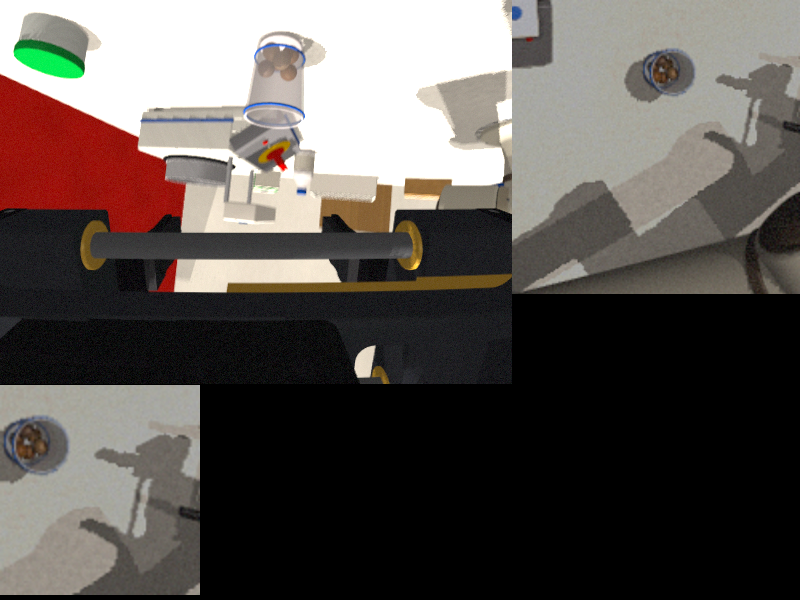

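The wrist view is upside down (image up = world down): beaker foot centre at about (280,41) and rim centre at about (274,113), near the prediction. The gripper is wide along its y. The red handle is visible at (278,158), under the timer box.

Run:
```python
from h import *
T=np.load("top0.npz");S=np.load("scene0.npz");W=np.load("w1.npz")
print(tri([T,S,W],[(370,245),(155,183.7),(274,113)]),tri([T,W],[(370,245),(274,113)]))
print(tri([S,W],[(160.7,198.3),(280,42)]))
for p in [(449,-264),(447,-266),(449,-260),(452,-262)]:
  print(p,*[proj(c,[(*p,90),(*p,0)]).round(1).tolist() for c in(T,S,W)])
p=np.array([449,-263,55]);d=np.radians(25.5);b=np.radians(74.3);z=np.array([np.cos(b)*np.cos(d),np.sin(b)*np.cos(d),-np.sin(d)])
tcp=p+19*z;print(z,tcp,"delta",tcp-[429.4,-397.6,206.8], "pre",tcp-110*z*[1,1,0]-[429.4,-397.6,206.8])
```

```text
(array([ 448.4, -264. ,   83. ]), np.float64(0.21)) (array([ 448.6, -263.7,   82.9]), np.float64(0.16))
(array([ 449. , -266.4,   -1.3]), np.float64(0.22))
(449, -264) [[370.9, 245.1], [361.7, 243.1]] [[154.6, 182.8], [161.4, 197.7]] [[272.9, 119.0], [280.1, 44.2]]
(447, -266) [[371.7, 246.0], [362.5, 243.8]] [[153.8, 182.4], [160.7, 197.3]] [[274.4, 118.4], [281.6, 43.1]]
(449, -260) [[369.2, 245.2], [360.2, 243.1]] [[156.0, 182.5], [162.7, 197.4]] [[273.5, 120.2], [280.6, 46.2]]
(452, -262) [[370.0, 243.9], [360.9, 241.9]] [[155.5, 183.5], [162.2, 198.3]] [[270.6, 119.5], [277.8, 45.3]]
[ 0.24423998  0.8689114  -0.4305111 ] [ 453.64055963 -246.49068333   46.82028916] delta [  24.24055963  151.10931667 -159.97971084] pre [  -2.62583822   55.52906226 -159.97971084]
```

```bash
python3 -m creep '{"twist":[[-0.0055,0.0015,0],[-0.0055,0.0015,0],[-0.0055,0.0015,0],[-0.0055,0.0015,0],[-0.0055,0.0015,0],[-0.0055,0.0015,0],[-0.0055,0.0015,0],[-0.0055,0.0015,0]],"translation":[[0,0.013,-0.05],[0,0.013,-0.05],[0,0.013,-0.05],[0,0.013,-0.05],[0,0.013,-0.04],[-0.002,0.013,-0.04],[-0.002,0.012,-0.02],[0,0.012,-0.02]],"gripper":[0,0,0,0,0,0,0,0]}'
```

```text
t: 3.9
ee_pos: [428.1, -345.0, 48.5]
ee_rot: [-2.923, 1.102, -1.598]
force: [-0.2, -0.1, -0.3]
width: 0.999
finger_force: 0.0
```

```bash
python3 -m creep '{"twist":[[0.008,0.028,-0.014],[0,0,0],[0,0,0],[0,0,0],[0,0,0],[0,0,0],[0,0,0],[0,0,0],[0,0,0],[0,0,0]],"translation":[[0,0,0],[0.01,0.04,0],[0.01,0.04,0],[0.01,0.04,0],[0.01,0.04,0],[0.01,0.033,-0.002],[0,0,0],[0,0,0],[0,0,0],[0,0,0]],"gripper":[0,0,0,0,0,0,0.5,0.6,0.6,0.6]}' 15
python3 - <<'E'
from workcell import robot
from h import *
from scipy.spatial.transform import Rotation as Ro
o=robot.get_obs();print(Ro.from_euler('xyz',o['ee_rot']).as_matrix().round(3),o['joint_positions'])
W=robot.read_camera("wrist");T=robot.read_camera("top")
out=np.zeros((384,800,3),np.uint8)
out[:,:512]=W["color"][:,:,::-1]
t=cv2.resize(T["color"][210:330,300:396,::-1],None,fx=3,fy=3);out[:360,512:]=t
cv2.imwrite("pics/w2.png",np.clip(out*1.4,0,255).astype(np.uint8))
E
```

```text
t: 4.9
ee_pos: [452.7, -249.7, 46.5]
ee_rot: [-3.13, 1.119, -1.831]
force: [-0.3, -0.8, 1.6]
width: 0.73
finger_force: 14.8
[[-0.112 -0.964  0.242]
 [-0.422  0.267  0.866]
 [-0.9   -0.005 -0.437]] [-0.78214576  0.79434973  0.05894727 -0.90410385 -1.60312628  0.87183713]
```

View pics/w2.png

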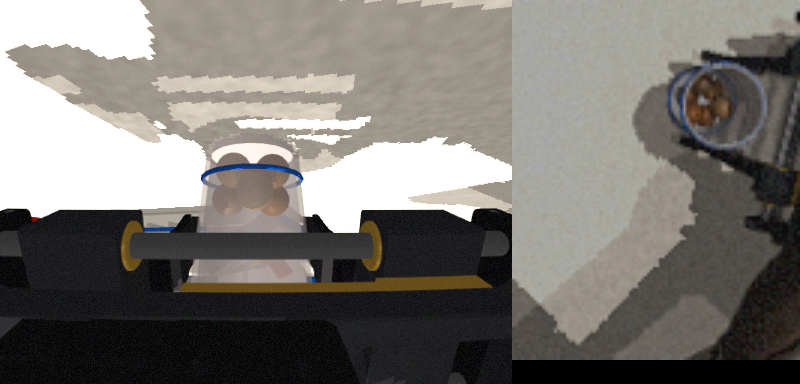

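The grip is good: the beaker sits between the pads with the stones inside. Next I lift and level it, then carry it over.

```bash
python3 -m creep '{"twist":[[0,0,0],[0.01,-0.003,0],[0.018,-0.005,0],[0.018,-0.005,0],[0.018,-0.005,0],[0.018,-0.005,0],[0.018,-0.005,0],[0.018,-0.005,0],[0.018,-0.005,0],[0,0,0]],"translation":[[0,0,0.02],[0,0,0.04],[0,0,0.06],[0,0,0.06],[0,0,0.06],[0,0,0.06],[0,0,0.06],[0,0,0.06],[0,0,0.06],[0,0,0.03]],"gripper":[0.6,0.6,0.6,0.6,0.6,0.6,0.6,0.6,0.6,0.6]}' 20
python3 -m creep '{"twist":[[0,0,0],[0,0,0.008],[0,0,0.008],[0,0,0.008],[0,0,0.008],[0,0,0.008],[0,0,0.008],[0,0,0.008],[0,0,0],[0,0,0]],"translation":[[0.02,0.03,0],[0.04,0.05,0],[0.06,0.07,0],[0.06,0.08,0],[0.06,0.08,0],[0.06,0.08,0],[0.06,0.08,0],[0.06,0.07,0],[0.04,0.05,0],[0.02,0.02,0]],"gripper":[0.6,0.6,0.6,0.6,0.6,0.6,0.6,0.6,0.6,0.6]}'
python3 - <<'E'
from workcell import robot
from h import *
from scipy.spatial.transform import Rotation as Ro
o=robot.get_obs();print(Ro.from_euler('xyz',o['ee_rot']).as_matrix().round(3),o['joint_positions'])
E
```

```text
t: 6.0
ee_pos: [452.3, -249.5, 302.6]
ee_rot: [-2.519, 1.562, -1.221]
force: [0.3, -0.1, -1.7]
width: 0.724
finger_force: 19.7
t: 7.0
ee_pos: [693.3, 60.2, 300.7]
ee_rot: [-2.651, 1.563, -1.173]
force: [0.2, 0.4, -2.4]
width: 0.724
finger_force: 19.8
[[ 0.003 -0.996  0.092]
 [-0.007  0.092  0.996]
 [-1.    -0.004 -0.007]] [-0.33300647  0.69894372  0.36067224 -1.4826679  -1.79519018  0.35285867]
```

```bash
python3 -m creep '{"twist":[[-0.003,-0.03,0],[-0.004,-0.045,0],[-0.004,-0.045,0],[-0.004,-0.045,0],[-0.004,-0.045,0],[-0.004,-0.045,0],[-0.004,-0.045,0],[-0.004,-0.045,0],[-0.004,-0.04,0],[-0.003,-0.03,0]],"translation":[[0,-0.005,-0.005],[0,-0.005,-0.01],[0,0,-0.02],[0,0,-0.02],[0,0,-0.02],[0,0,-0.02],[0,0,-0.02],[0,0,-0.015],[0,0,-0.01],[0,0,-0.005]],"gripper":[0.6,0.6,0.6,0.6,0.6,0.6,0.6,0.6,0.6,0.6]}'
python3 -m creep '{"twist":[[-0.002,-0.025,0],[-0.002,-0.025,0],[-0.002,-0.025,0],[-0.002,-0.025,0],[-0.002,-0.025,0],[-0.002,-0.025,0],[-0.003,-0.03,0],[-0.003,-0.03,0],[-0.003,-0.03,0],[-0.002,-0.02,0]],"translation":[[0,0,0],[0,0,0],[0,0,0],[0,0,0],[0,0,0],[0,0,0],[0,0,0],[0,0,0],[0,0,0],[0,0,0]],"gripper":[0.6,0.6,0.6,0.6,0.6,0.6,0.6,0.6,0.6,0.6]}'
python3 - <<'E'
from workcell import robot
from h import *
from scipy.spatial.transform import Rotation as Ro
o=robot.get_obs();print(Ro.from_euler('xyz',o['ee_rot']).as_matrix().round(3),o['joint_positions'],o['force'])
S=robot.read_camera("scene");T=robot.read_camera("top")
a=cv2.resize(S["color"][100:300,180:360,::-1],None,fx=2.2,fy=2.2);b=cv2.resize(T["color"][80:280,170:350,::-1],None,fx=2.2,fy=2.2)
cv2.imwrite("pics/p1.png",np.clip(np.hstack([a,b]).astype(float)*1.5,0,255).astype(np.uint8))
E
```

```text
t: 8.0
ee_pos: [690.8, 51.4, 232.6]
ee_rot: [-1.563, 0.25, -0.092]
force: [-5.4, 0.9, 12.1]
width: 0.724
finger_force: 19.7
t: 9.0
ee_pos: [691.3, 51.3, 232.6]
ee_rot: [-1.556, -0.57, -0.096]
force: [-2.5, -0.8, 7.9]
width: 0.727
finger_force: 19.7
[[ 0.838  0.539  0.088]
 [-0.081 -0.037  0.996]
 [ 0.54  -0.842  0.012]] [-0.34217477  0.79241496  0.33660522 -1.46827755 -1.80380584  2.60715768] [-2.53283916 -0.83277827  7.86664538]
```

View pics/p1.png

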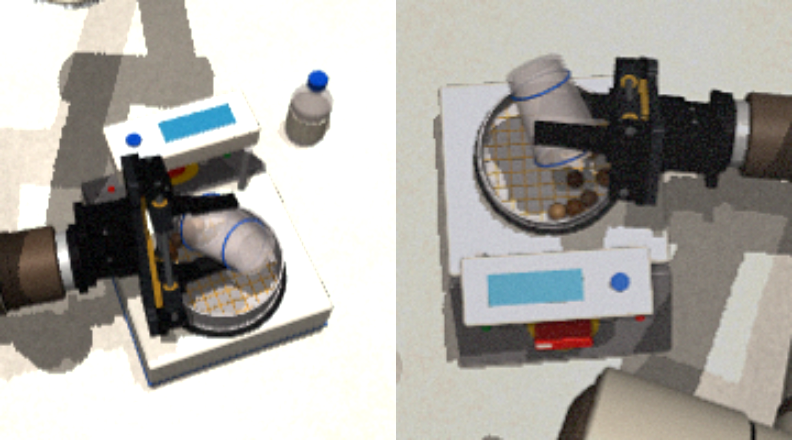

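Five stones are visible in the sieve at about (590,195) in the top crop. The beaker is mouth-down over it and the gripper may be resting lightly on the rim. I raise straight up and check for the sixth stone.

```bash
python3 -m creep '{"twist":[[0,0,0],[0,0,0],[0,0,0],[-0.002,-0.02,0],[-0.002,-0.02,0],[-0.002,-0.02,0],[0,0,0]],"translation":[[0,0,0.02],[0,0,0.03],[0,0,0.03],[0,0,0.02],[0,0,0.02],[0,0,0.02],[0,0,0]],"gripper":[0.6,0.6,0.6,0.6,0.6,0.6,0.6]}'
python3 - <<'E'
from workcell import robot
from h import *
S=robot.read_camera("scene");T=robot.read_camera("top")
a=cv2.resize(S["color"][120:290,180:350,::-1],None,fx=2.3,fy=2.3);b=cv2.resize(T["color"][95:180,190:275,::-1],None,fx=4.6,fy=4.6)
cv2.imwrite("pics/p2.png",np.clip(np.hstack([a,b]).astype(float)*1.5,0,255).astype(np.uint8))
E
```

```text
t: 9.8
ee_pos: [692.9, 50.9, 301.8]
ee_rot: [-1.562, -0.758, -0.097]
force: [0.2, 0.6, -1.0]
width: 0.726
finger_force: 19.7
```

View pics/p2.png

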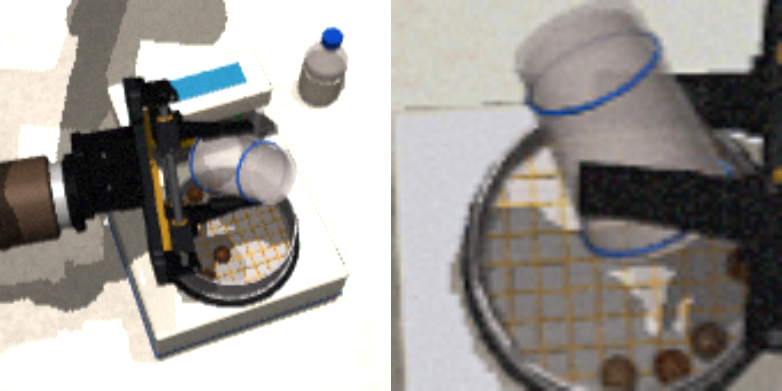

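The beaker is empty and stones are visible on the mesh; I'll count them once the view is clear. Next I roll back and carry the beaker to the bench.

```bash
python3 -m creep '{"twist":[[0.004,0.045,0],[0.004,0.045,0],[0.004,0.045,0],[0.004,0.045,0],[0.004,0.045,0],[0.004,0.045,0],[0.004,0.045,0],[0.004,0.045,0],[0.004,0.045,0],[0.004,0.045,0]],"translation":[[0,-0.04,0.01],[0,-0.065,0.01],[0,-0.065,0],[0,-0.065,0],[0,-0.065,0],[0,-0.065,0],[0,-0.065,0],[0,-0.065,0],[0,-0.065,0],[0,-0.065,0]],"gripper":[0.6,0.6,0.6,0.6,0.6,0.6,0.6,0.6,0.6,0.6]}'
python3 -m creep '{"twist":[[0.004,0.041,0],[0.004,0.041,0],[0.004,0.041,0],[0.004,0.041,0],[0.004,0.041,0],[0.004,0.041,0],[0.004,0.041,0],[0,0,0],[0,0,0],[0,0,0]],"translation":[[-0.05,-0.007,0],[-0.05,-0.007,0],[-0.05,-0.007,0],[-0.05,-0.007,0],[-0.05,-0.007,0],[-0.05,-0.007,0],[-0.05,-0.007,0],[-0.05,-0.007,0],[-0.05,-0.007,0],[-0.05,-0.007,0]],"gripper":[0.6,0.6,0.6,0.6,0.6,0.6,0.6,0.6,0.6,0.6]}'
python3 -m creep '{"twist":[[-0.018,0.002,0],[-0.018,0.002,0],[-0.018,0.002,0],[-0.018,0.002,0],[-0.018,0.002,0],[-0.018,0.002,0],[-0.018,0.002,0],[-0.016,0.002,0],[0,0,0],[0,0,0]],"translation":[[0,0,0],[0,0,-0.03],[0,0,-0.04],[0,0,-0.05],[0,0,-0.05],[0,0,-0.05],[0,0,-0.05],[0,0,-0.05],[0,0,-0.05],[0,0,-0.03]],"gripper":[0.6,0.6,0.6,0.6,0.6,0.6,0.6,0.6,0.6,0.6]}'
python3 - <<'E'
from workcell import robot
from h import *
from scipy.spatial.transform import Rotation as Ro
o=robot.get_obs();R=Ro.from_euler('xyz',o['ee_rot']).as_matrix()
R0=np.array([[-0.112,-0.964,0.242],[-0.422,0.267,0.866],[-0.9,-0.005,-0.437]]);a=R0.T@[0,0,1]
b=R@a;w=np.cross(b,[0,0,1]);print("axis now",b.round(3),"fix twist/pi",(w/np.pi).round(4),o['joint_positions'].round(2),o['force'])
# beaker foot height
g0=np.array([448.7,-265,0])-[452.7,-249.7,46.5];print("foot",o['ee_pos']+R@(R0.T@g0))
E
```

```text
t: 10.9
ee_pos: [692.6, -262.7, 308.1]
ee_rot: [-1.571, 0.675, -0.096]
force: [0.7, -0.1, -0.2]
width: 0.726
finger_force: 19.7
t: 11.9
ee_pos: [441.8, -296.5, 308.6]
ee_rot: [1.274, 1.567, 2.749]
force: [0.3, 0.2, -1.3]
width: 0.723
finger_force: 19.8
t: 12.9
ee_pos: [442.6, -295.5, 107.2]
ee_rot: [3.116, 1.124, -1.692]
force: [0.1, 0.3, -1.5]
width: 0.722
finger_force: 19.8
axis now [ 0.015 -0.007  1.   ] fix twist/pi [-0.0021 -0.0049  0.    ] [-0.78  0.79  0.23 -0.8  -1.83  0.81] [ 0.07918846  0.34028205 -1.54877686]
foot [ 440.50283246 -310.94183534   60.60829682]
```

```bash
python3 -m creep '{"twist":[[-0.002,-0.005,0],[0,0,0],[0,0,0],[0,0,0],[0,0,0],[0,0,0],[0,0,0]],"translation":[[0,0,-0.03],[0,0,-0.04],[0,0,-0.03],[0,0,-0.01],[0,0,-0.004],[0,0,-0.004],[0,0,0]],"gripper":[0.6,0.6,0.6,0.6,0.6,0.6,0.6]}'
```

```text
t: 13.6
ee_pos: [443.0, -296.7, 50.5]
ee_rot: [-3.121, 1.116, -1.65]
force: [0.7, 0.2, -0.7]
width: 0.724
finger_force: 19.8
```

```bash
python3 -m creep '{"twist":[[0,0,0],[0,0,0],[0,0,0],[0,0,0]],"translation":[[0,0,-0.004],[0,0,-0.003],[0,0,-0.002],[0,0,0]],"gripper":[0.6,0.6,0.6,0.6]}'
```

```text
t: 14.0
ee_pos: [442.9, -296.9, 46.8]
ee_rot: [-3.119, 1.117, -1.648]
force: [1.4, -2.1, 5.5]
width: 0.728
finger_force: 19.5
```

```bash
python3 -m creep '{"twist":[[0,0,0],[0,0,0],[0,0,0],[0,0,0],[0,0,0],[0,0,0],[0,0,0],[0,0,0],[0,0,0],[0,0,0]],"translation":[[0,0,0],[0,0,0],[0,0,0],[0,0,0],[-0.002,-0.02,0],[-0.005,-0.05,0],[-0.006,-0.07,0],[-0.006,-0.07,0],[0,-0.04,0.04],[0,0,0.06]],"gripper":[0.2,0.1,0,0,0,0,0,0,0,0]}'
python3 - <<'E'
from workcell import robot
from h import *
o=robot.get_obs();print(o['joint_positions'],o['ee_pos'])
S=robot.read_camera("scene");T=robot.read_camera("top")
np.savez("t3.npz",**{k:np.array(v) for k,v in T.items()})
a=cv2.resize(T["color"][95:185,180:270,::-1],None,fx=4,fy=4);b=cv2.resize(S["color"][140:230,70:160,::-1],None,fx=2,fy=2);c=cv2.resize(T["color"][225:285,350:440,::-1],None,fx=2,fy=2)
d=cv2.resize(T["color"][215:260,215:280,::-1],None,fx=4,fy=4,interpolation=cv2.INTER_CUBIC)
out=np.zeros((600,800,3));out[:360,:360]=a;out[:180,360:540]=b;out[180:300,360:540]=c;out[400:580,:260]=d
e=cv2.resize(S["color"][125:250,210:340,::-1],None,fx=2,fy=2);out[:250,540:]=e
cv2.imwrite("pics/p3.png",np.clip(out*1.5,0,255).astype(np.uint8))
E
```

```text
t: 15.0
ee_pos: [431.6, -423.9, 92.8]
ee_rot: [-3.132, 1.119, -1.664]
force: [-0.2, -0.1, 0.3]
width: 1.002
finger_force: 0.0
[-0.90324233  0.93601495  0.52666418 -0.7621115  -2.00257941  0.79456459] [ 431.64505675 -423.87469141   92.82502453]
```

View pics/p3.png

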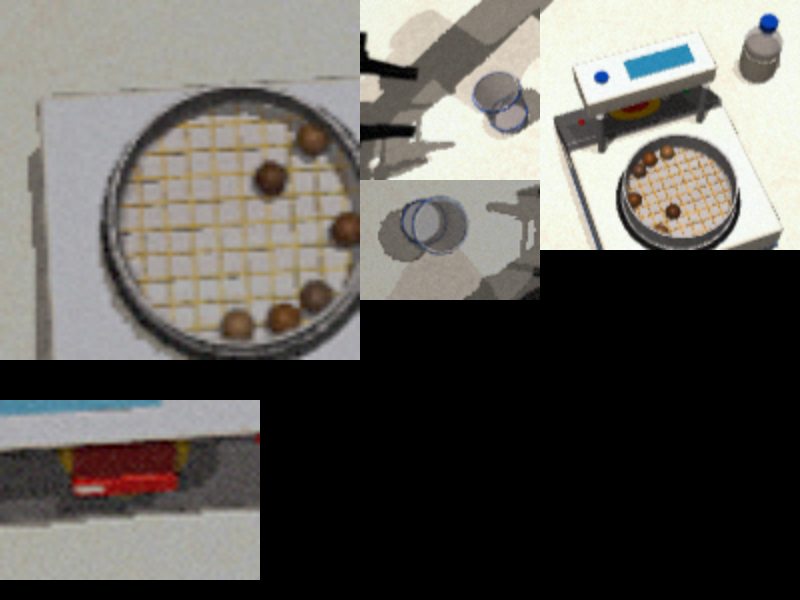

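All six stones lie in the sieve (top crop: (313,138), (270,178), (345,228), (315,295), (284,318), (237,324)). The beaker stands upright and empty. Next I fit the arm's kinematics from the logged poses to check how the handle can be reached under the timer box.

```bash
cat > arm.py <<'E'
import numpy as np
from scipy.optimize import least_squares
from scipy.spatial.transform import Rotation as Ro
D=[([1.53762,.385572,.0066556,-.00051,-1.19403,-.258597],[179.588,598.016,221.46],[3.13939,-.0000912,-.29196]),
([.84849,-.0859427,-.310721,-.000214,-1.345695,-.988255],[359.695,166.592,322.905],[-3.141589,.000384,-1.710609]),
([-.979107,.789976,.468344,-.987845,-2.086333,.698279],[429.403,-397.62,206.817],[-2.814386,1.250062,-1.500554]),
([-.782146,.79435,.058947,-.904104,-1.603126,.871837],[452.7,-249.7,46.5],[-3.13,1.119,-1.831]),
([-.333006,.698944,.360672,-1.482668,-1.79519,.352859],[693.3,60.2,300.7],[-2.651,1.563,-1.173]),
([-.342175,.792415,.336605,-1.468278,-1.803806,2.607158],[691.3,51.3,232.6],[-1.556,-.57,-.096]),
([-.903242,.936015,.526664,-.762112,-2.00258,.794565],[431.645,-423.875,92.825],[-3.132,1.119,-1.664])]
ax=lambda a,q:Ro.from_rotvec(np.array(a)*q).as_matrix()
X,Y,Z=[1,0,0],[0,1,0],[0,0,1]
LIM=np.array([[-3.14,3.14],[-1.21,2.06],[-1.07,1.41],[-3.16,2.05],[-2.99,-.16],[-3.1,3.1]])
def fk(q,p,s):
    a1,h,L2,ex,ez,L3,lt,d1,d2,d3=p
    R1=ax(Z,q[0]);R2=R1@ax(Y,q[1]);R3=R2@ax(Y,s[0]*q[2]);R4=R3@ax(X,s[1]*q[3]);R5=R4@ax(Y,s[2]*q[4]);R6=R5@ax(X,s[3]*q[5])
    P=R1@[a1,0,h]+R2@[0,d1,L2]+R3@[ex+L3,d2,ez]+R5@[lt,d3,0]
    return R6,P
E
python3 - <<'E'
from arm import *
import itertools
for s in itertools.product((-1,1),repeat=4):
    A=[fk(q,np.ones(10),s)[0].T@Ro.from_euler('xyz',e).as_matrix() for q,_,e in D]
    sp=max(np.abs(a-A[0]).max() for a in A)
    if sp<.05: print(s,sp,A[0].round(3).tolist());S=s;A0=A[0]
f=lambda p:np.concatenate([fk(q,p,S)[1]-x for q,x,_ in D])
r=least_squares(f,[0,200,300,0,0,300,200,-100,-50,0]);print(r.x.round(1),np.abs(r.fun).max())
np.savez("armp.npz",p=r.x,s=S,A=A0.round(0))
E
```

```text
(-1, -1, -1, -1) 0.0005114614234502877 [[0.0, -0.0, 1.0], [-1.0, -0.0, 0.0], [0.0, -1.0, -0.0]]
[  -0.   160.6  564.9 -332.3    0.   754.1  306.5  705.6 -705.6 -159.8] 0.046978674659598596
```

```bash
cat >> arm.py <<'E'
_a=np.load("armp.npz");PP,SS,AA=_a["p"],_a["s"],_a["A"]
def FK(q): R,P=fk(q,PP,SS);return R@AA,P
def IK(R,P,seeds):
    best=None
    for q0 in seeds:
        g=lambda q:np.concatenate([(FK(q)[1]-P)/100,3*(FK(q)[0].T@R-np.eye(3)).ravel()])
        r=least_squares(g,np.clip(q0,LIM[:,0]+.01,LIM[:,1]-.01),bounds=(LIM[:,0],LIM[:,1]))
        if r.cost<1e-6 and (best is None or np.abs(r.x-seeds[0]).sum()<np.abs(best-seeds[0]).sum()): best=r.x
    return best
YW=.0432;Rs=ax(Z,YW);G=np.array([482,31.5,86.])
n_=Rs@[-np.sin(.6109),0,np.cos(.6109)];y_=Rs@[0,1,0];t_=np.cross(y_,n_)  # t up slope
def pt(s,t,n): return G+s*y_+t*t_+n*n_   # s to +y (left from front), n rel. grip
E
python3 - <<'E'
from arm import *
print("t",t_,"n",n_)
cur=np.array([-.903242,.936015,.526664,-.762112,-2.00258,.794565])
rng=np.random.default_rng(0);seeds=[cur]+[rng.uniform(LIM[:,0],LIM[:,1]) for _ in range(14)]
for side in(-30,0,30):
  for L in(35,50,65):
    for flip in(0,1):
      l=np.radians(L);b=np.radians(side)
      z=Rs@ax(Z,b)@np.array([np.sin(l),0,-np.cos(l)]);y=Rs@ax(Z,b)@np.array([0,1.,0])*(1 if flip else -1)
      R=np.column_stack([np.cross(y,z),y,z])
      q=IK(R,pt(25,-20,-14),seeds)
      if q is None: print(side,L,flip,None);continue
      k=fk(q,PP,SS);wr=k[1]-0
      # wrist centre & forearm end
      print(side,L,flip,"xz",R[2,0].round(2),q.round(2),"dq",np.abs(q-cur).max().round(2))
E
```

```text
t [0.81836788 0.0353755  0.57360491] n [-0.57306975 -0.02477203  0.81913211]
-30 35 0 None
-30 35 1 None
-30 50 0 None
-30 50 1 None
-30 65 0 None
-30 65 1 None
0 35 0 None
0 35 1 None
0 50 0 xz 0.77 [-0.41  0.36 -1.01 -2.59 -0.69 -1.71] dq 2.5
0 50 1 xz -0.77 [-0.41  0.36 -1.01 -2.59 -0.69  1.43] dq 1.83
0 65 0 None
0 65 1 None
30 35 0 xz 0.57 [ 0.18  0.22 -0.61 -0.93 -0.27  2.81] dq 2.01
30 35 1 xz -0.57 [ 0.18  0.22 -0.61 -0.93 -0.27 -0.33] dq 1.73
30 50 0 xz 0.77 [-0.29  0.31 -0.65 -1.65 -0.62 -2.4 ] dq 3.2
30 50 1 xz -0.77 [-0.29  0.31 -0.65 -1.65 -0.62  0.74] dq 1.38
30 65 0 xz 0.91 [-0.57  0.56 -0.78 -1.89 -1.05 -1.81] dq 2.61
30 65 1 xz -0.91 [-0.57  0.56 -0.78 -1.89 -1.05  1.33] dq 1.3
```

```bash
cat > chk.py <<'E'
from arm import *
from workcell import robot
import itertools
def Rt(side,L):
    l=np.radians(L);b=np.radians(side);M=Rs@ax(Z,b);z=M@np.array([np.sin(l),0,-np.cos(l)]);y=M@np.array([0,1.,0]);return np.column_stack([np.cross(y,z),y,z])
O=np.array([615,37.5,0])
def clear(R,P):  # min clearance of gripper body to timer box, and lowest z
    B=np.array([(x,y,-z) for x in np.linspace(-37.5,37.5,5) for y in np.linspace(-95,95,13) for z in np.linspace(70,220,9)])@R.T+P
    s=(B-O)@Rs;d=np.maximum(np.abs(s-[-78,0,198])-[33,90,18],0);return np.linalg.norm(d,axis=1).min().round(1),B[:,2].min().round(0)
E
python3 - <<'E'
from chk import *
o=robot.get_obs();cur=o['joint_positions'];R0=Ro.from_euler('xyz',o['ee_rot']).as_matrix();print(o['ee_pos'])
for side,L in((20,50),(25,50),(30,50),(30,45),(40,50)):
    R=Rt(side,L)
    print(side,L,[clear(R,pt(s,t,-14)) for s,t in((20,-26),(26,5),(20,19))])
    q=cur
    for P in(pt(20,-26,-14)-80*R[:,2]+[0,0,60],pt(20,-26,-14)-80*R[:,2],pt(20,-26,-14),pt(26,5,-14),pt(20,19,-14)):
        q=IK(R,P,[q]);print("  ",P.round(1),None if q is None else q.round(2))
        if q is None:break
    print("  rv/pi",(Ro.from_matrix(R@R0.T).as_rotvec()/np.pi).round(4))
E
```

```text
[ 433.53772084 -424.50671005   98.80667778]
20 50 [(np.float64(55.8), np.float64(76.0)), (np.float64(25.2), np.float64(94.0)), (np.float64(11.4), np.float64(102.0))]
   [411.3  27.5 171. ] [ 0.07 -0.15 -0.74 -1.08 -0.28 -0.3 ]
   [411.3  27.5 111. ] [-0.29  0.06 -0.76 -1.55 -0.51  0.46]
   [467.9  50.9  59.6] [-0.35  0.31 -0.74 -1.89 -0.58  0.91]
   [493.   58.   77.4] [-0.25  0.27 -0.67 -1.81 -0.49  0.71]
   [504.7  52.5  85.4] [-0.22  0.25 -0.63 -1.73 -0.46  0.6 ]
  rv/pi [-0.0611  0.051  -0.3425]
25 50 [(np.float64(49.2), np.float64(76.0)), (np.float64(19.4), np.float64(94.0)), (np.float64(8.8), np.float64(102.0))]
   [413.5  22.6 171. ] [-0.1  -0.1  -0.69 -1.16 -0.48 -0.06]
   [413.5  22.6 111. ] [-0.32  0.08 -0.73 -1.47 -0.59  0.47]
   [467.9  50.9  59.6] [-0.33  0.31 -0.7  -1.76 -0.6   0.83]
   [493.   58.   77.4] [-0.24  0.27 -0.63 -1.68 -0.53  0.64]
   [504.7  52.5  85.4] [-0.21  0.26 -0.6  -1.62 -0.51  0.55]
  rv/pi [-0.0628  0.0479 -0.3149]
30 50 [(np.float64(43.2), np.float64(76.0)), (np.float64(13.8), np.float64(94.0)), (np.float64(2.2), np.float64(102.0))]
   [416.2  18.
[... 543 characters left out ...]
-0.67 -1.21 -0.53  0.15]
   [467.9  50.9  59.6] [-0.18  0.27 -0.62 -1.49 -0.5   0.49]
   [493.   58.   77.4] [-0.09  0.25 -0.57 -1.39 -0.46  0.3 ]
   [504.7  52.5  85.4] [-0.08  0.24 -0.54 -1.33 -0.45  0.22]
  rv/pi [-0.0889  0.0599 -0.2862]
40 50 [(np.float64(29.5), np.float64(76.0)), (np.float64(4.8), np.float64(94.0)), (np.float64(0.0), np.float64(102.0))]
   [422.7   9.5 171. ] [-0.3   0.03 -0.57 -1.13 -0.82  0.23]
   [422.7   9.5 111. ] [-0.38  0.18 -0.62 -1.27 -0.8   0.51]
   [467.9  50.9  59.6] [-0.3   0.35 -0.59 -1.47 -0.73  0.7 ]
   [493.   58.   77.4] [-0.23  0.32 -0.54 -1.42 -0.7   0.56]
   [504.7  52.5  85.4] [-0.22  0.31 -0.51 -1.38 -0.7   0.51]
  rv/pi [-0.0672  0.0386 -0.2319]
```

Run:
```python
from chk import *
o=robot.get_obs();cur=o['joint_positions'];R0=Ro.from_euler('xyz',o['ee_rot']).as_matrix();print(o['ee_pos'],o['joint_positions'].round(3))
for side,L in((25,55),(20,55)):
    R=Rt(side,L);print(side,L,[clear(R,pt(s,t,-14)) for s,t in((20,-26),(26,5),(20,19))],"a",-(R[:,2]).round(3))
    q=cur
    for P in(pt(20,-26,-14)-80*R[:,2]+[0,0,130],pt(20,-26,-14)-80*R[:,2],pt(20,-26,-14),pt(26,5,-14),pt(20,19,-14)):
        q=IK(R,P,[q]);print("  ",P.round(1),None if q is None else q.round(2))
        if q is None:break
    print("  rv/pi",(Ro.from_matrix(R@R0.T).as_rotvec()/np.pi).round(4))
```

```text
[ 433.53772084 -424.50671005   98.80667778] [-0.901  0.927  0.53  -0.762 -2.002  0.796]
25 55 [(np.float64(56.7), np.float64(69.0)), (np.float64(26.5), np.float64(87.0)), (np.float64(13.8), np.float64(95.0))] a [-0.727 -0.378  0.574]
   [409.7  20.7 235.5] [-0.09 -0.24 -0.66 -1.06 -0.53 -0.22]
   [409.7  20.7 105.5] [-0.51  0.17 -0.78 -1.62 -0.75  0.79]
   [467.9  50.9  59.6] [-0.45  0.39 -0.76 -1.88 -0.76  1.08]
   [493.   58.   77.4] [-0.36  0.34 -0.69 -1.84 -0.69  0.92]
   [504.7  52.5  85.4] [-0.34  0.32 -0.65 -1.79 -0.66  0.83]
  rv/pi [-0.0388  0.0317 -0.3156]
20 55 [(np.float64(61.6), np.float64(69.0)), (np.float64(33.1), np.float64(87.0)), (np.float64(19.2), np.float64(95.0))] a [-0.757 -0.313  0.574]
   [407.3  25.9 235.5] None
  rv/pi [-0.0377  0.0336 -0.3433]
```

```bash
python3 -m creep '{"twist":[[0,0,0],[0,0,0],[0,0,0],[-0.005,0.004,-0.039],[-0.005,0.004,-0.039],[-0.005,0.004,-0.039],[-0.005,0.004,-0.039],[-0.005,0.004,-0.039],[-0.005,0.004,-0.039],[-0.005,0.004,-0.039]],"translation":[[0,0,0.09],[0,0,0.09],[0,0.03,0.09],[-0.005,0.09,0.005],[-0.005,0.09,0],[-0.005,0.09,0],[-0.005,0.09,0],[-0.005,0.09,0],[-0.005,0.09,0],[-0.005,0.09,0]],"gripper":[0,0,0,0.5,1,1,1,1,1,1]}'
python3 -m creep '{"twist":[[-0.004,0.004,-0.04],[0,0,0],[0,0,0],[0,0,0],[0,0,0]],"translation":[[-0.005,0.09,0],[-0.005,0.09,0],[0,0.05,0],[0,0,0],[0,0,0]],"gripper":[1,1,1,1,1]}'
python3 - <<'E'
from chk import *
from h import proj
import cv2
o=robot.get_obs();R0=Ro.from_euler('xyz',o['ee_rot']).as_matrix();R=Rt(25,55)
print(o['joint_positions'].round(2),"rv/pi",(Ro.from_matrix(R@R0.T).as_rotvec()/np.pi).round(4),"d",(pt(20,-26,-14)-80*R[:,2]-o['ee_pos']).round(1))
W=robot.read_camera("wrist");np.savez("w4.npz",**{k:np.array(v) for k,v in W.items()})
print(proj(W,[G,pt(31,0,12),pt(-31,0,12)]).round(0))
E
```

```text
t: 16.1
ee_pos: [415.2, -90.8, 232.6]
ee_rot: [3.119, 0.982, -2.554]
force: [2.4, 1.5, 1.6]
width: 0.445
finger_force: 0.0
t: 16.6
ee_pos: [411.6, 19.8, 233.2]
ee_rot: [3.13, 0.964, -2.645]
force: [0.0, -0.9, -0.3]
width: 0.032
finger_force: 0.0
[-0.16 -0.21 -0.64 -1.11 -0.61 -0.12] rv/pi [-0.0025  0.0002 -0.0084] d [  -1.8    0.9 -127.7]
[[227. 106.]
 [257. 118.]
 [200. 101.]]
```

```bash
python3 -m creep '{"twist":[[0,0,-0.008],[0,0,0],[0,0,0],[0,0,0],[0,0,0]],"translation":[[-0.004,0.002,-0.07],[0,0,-0.08],[0,0,-0.07],[0,0,-0.03],[0,0,0]],"gripper":[1,1,1,1,1]}'
python3 - <<'E'
from chk import *
from h import proj
import cv2
o=robot.get_obs();R0=Ro.from_euler('xyz',o['ee_rot']).as_matrix();R=Rt(25,55)
print(o['joint_positions'].round(2),"rv/pi",(Ro.from_matrix(R@R0.T).as_rotvec()/np.pi).round(4),"d",(pt(20,-26,-14)-80*R[:,2]-o['ee_pos']).round(1))
W=robot.read_camera("wrist");np.savez("w5.npz",**{k:np.array(v) for k,v in W.items()})
out=[]
for W in(np.load("w4.npz"),W):
    u=proj(W,[pt(31,0,12),pt(-31,0,12)]);print(u.round(1));c=u.mean(0).astype(int);x0,y0=max(c[0]-65,0),max(c[1]-65,0);print("crop",x0,y0)
    I=cv2.resize(W["color"][y0:y0+130,x0:x0+130,::-1],(390,390),interpolation=cv2.INTER_CUBIC)
    out.append(np.ascontiguousarray(I))
cv2.imwrite("pics/hd.png",np.hstack(out))
E
```

```text
t: 17.15
ee_pos: [408.3, 17.8, 118.9]
ee_rot: [3.112, 0.954, -2.692]
force: [0.6, 0.2, 0.3]
width: 0.007
finger_force: 0.0
[-0.47  0.11 -0.76 -1.55 -0.73  0.64] rv/pi [-0.004  -0.0041  0.0017] d [  1.4   2.9 -13.4]
[[257.1 117.8]
 [199.6 100.9]]
crop 163 44
[[261.4 226.5]
 [194.  219.7]]
crop 162 158
```

View pics/hd.png

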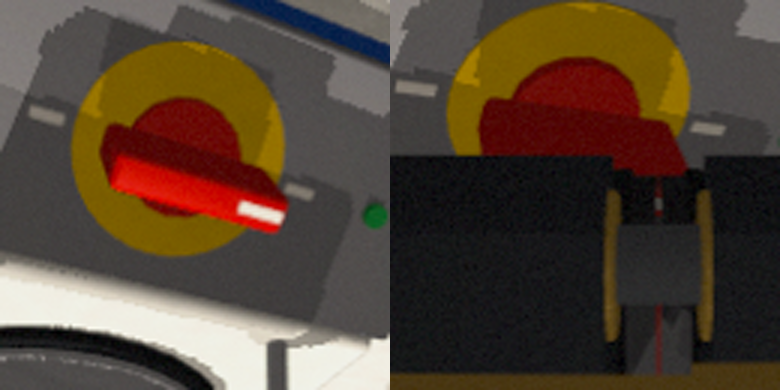

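The left crop shows the bar's outer face from about (114,168) to (284,218), which is raw (201,100) to (257.7,116.7). That is within about 1 px of the prediction, so the handle position is confirmed. I go in below the bar's white-marked end with the fingers shut.

```bash
python3 -m creep '{"twist":[[-0.004,-0.004,0.002],[0,0,0],[0,0,0],[0,0,0],[0,0,0],[0,0,0]],"translation":[[0.003,0.006,-0.027],[0.029,0.015,-0.023],[0.029,0.015,-0.023],[0.029,0.015,-0.023],[0.029,0.015,-0.023],[0,0,0]],"gripper":[1,1,1,1,1,1]}' 30
python3 - <<'E'
from chk import *
o=robot.get_obs();R0=Ro.from_euler('xyz',o['ee_rot']).as_matrix();R=Rt(25,55)
loc=lambda P:np.array([(P-G)@y_,(P-G)@t_,(P-G)@n_]).round(1)
print(loc(o['ee_pos']),o['force'],"rv/pi",(Ro.from_matrix(R@R0.T).as_rotvec()/np.pi).round(4))
L=[o['ee_pos'],pt(22,-18,-14),pt(26,-5,-14),pt(27,4,-14),pt(25,13,-14),pt(20,19,-14)]
for a,b in zip(L,L[1:]): print(((b-a)/500).round(4))
E
```

```text
t: 17.8
ee_pos: [470.0, 53.0, 62.2]
ee_rot: [-3.13, 0.965, -2.644]
force: [0.1, -1.0, 0.1]
width: 0.005
finger_force: 0.0
[ 22.  -22.7 -13.1] [ 0.10382663 -0.9819486   0.10086142] rv/pi [ 0.0011  0.0025 -0.0025]
[0.0087 0.0004 0.004 ]
[0.0209 0.0089 0.0149]
[0.0146 0.0026 0.0103]
[ 0.0149 -0.0034  0.0103]
[ 0.0103 -0.0096  0.0069]
```

```bash
python3 -m creep '{"twist":[[0,0,0],[0,0,0],[0,0,0],[0,0,0],[0,0,0]],"translation":[[0.009,0,0.004],[0.007,0.003,0.005],[0.007,0.003,0.005],[0.007,0.003,0.005],[0,0,0]],"gripper":[1,1,1,1,1]}'
python3 -m creep '{"twist":[[0,0,0],[0,0,0],[0,0,0]],"translation":[[0.007,0.001,0.005],[0.007,0.001,0.005],[0,0,0]],"gripper":[1,1,1]}'
python3 - <<'E'
from chk import *
o=robot.get_obs();loc=lambda P:np.array([(P-G)@y_,(P-G)@t_,(P-G)@n_]).round(1);print(loc(o['ee_pos']),o['force'].round(1))
E
```

```text
t: 18.3
ee_pos: [474.1, 55.6, 65.9]
ee_rot: [-3.128, 0.941, -2.644]
force: [-15.4, -12.1, -9.9]
width: 0.004
finger_force: 9.0
t: 18.6
ee_pos: [481.3, 58.9, 72.0]
ee_rot: [-3.134, 0.947, -2.646]
force: [-11.2, -0.9, -8.9]
width: 0.003
finger_force: 5.8
[ 27.4  -7.6 -11.7] [-11.2  -0.9  -8.9]
```

```bash
python3 -m creep '{"twist":[[0,0,0],[0,0,0],[0,0,0],[0,0,0]],"translation":[[0.007,0.001,0.005],[0.007,0,0.005],[0.007,-0.001,0.005],[0,0,0]],"gripper":[1,1,1,1]}'
python3 - <<'E'
from chk import *
import cv2
o=robot.get_obs();loc=lambda P:np.array([(P-G)@y_,(P-G)@t_,(P-G)@n_]).round(1);print(loc(o['ee_pos']),o['force'].round(1))
E
```

```text
t: 19.0
ee_pos: [496.4, 62.8, 85.4]
ee_rot: [-3.137, 0.966, -2.643]
force: [-8.1, 9.3, 1.2]
width: 0.008
finger_force: 5.0
[30.7 12.6 -9.6] [-8.1  9.3  1.2]
```

```bash
python3 -m creep '{"twist":[[0,0,0],[0,0,0],[0,0,0],[0,0,0],[0,0,0]],"translation":[[0.003,-0.006,0.002],[0.002,-0.007,0.0015],[0.001,-0.007,0.001],[0,-0.007,0],[0,0,0]],"gripper":[1,1,1,1,1]}'
python3 - <<'E'
from chk import *
from h import proj
import cv2
o=robot.get_obs();loc=lambda P:np.array([(P-G)@y_,(P-G)@t_,(P-G)@n_]).round(1);print(loc(o['ee_pos']),o['force'].round(1),clear(Ro.from_euler('xyz',o['ee_rot']).as_matrix(),o['ee_pos']))
E
```

```text
t: 19.5
ee_pos: [495.8, 59.1, 87.6]
ee_rot: [3.115, 0.973, -2.656]
force: [4.0, 43.1, -15.5]
width: 0.005
finger_force: 25.8
[27.  13.2 -7.3] [  4.   43.1 -15.5] (np.float64(16.8), np.float64(95.0))
```

The 43 N reaction points along +y, which fits the bar being against its end stop. I back off sideways, withdraw along the tool axis and check.

```bash
python3 -m creep '{"twist":[[0,0,0],[0,0,0],[0,0,0],[0,0,0],[0,0,0],[0,0,0],[0,0,0],[0,0,0],[0,0,0]],"translation":[[0,0.015,0],[0,0.015,0],[-0.03,-0.014,0.024],[-0.05,-0.026,0.04],[-0.05,-0.026,0.04],[-0.03,-0.02,0.06],[-0.02,0,0.08],[0,0,0.08],[0,0,0]],"gripper":[1,1,1,1,1,1,1,1,1]}'
python3 - <<'E'
from chk import *
from h import proj
import cv2
o=robot.get_obs();print(o['force'])
W=robot.read_camera("wrist");T=robot.read_camera("top");S=robot.read_camera("scene")
u=proj(W,[pt(0,31,12),pt(0,-31,12),pt(31,0,12)]);print(u.round(1))
c=u[:2].mean(0).astype(int);x0,y0=max(c[0]-65,0),max(c[1]-65,0);print("crop",x0,y0)
I=cv2.resize(np.ascontiguousarray(W["color"][y0:y0+130,x0:x0+130,::-1]),None,fx=3,fy=3,interpolation=cv2.INTER_CUBIC)
out=np.zeros((600,800,3),np.uint8);out[:I.shape[0],:I.shape[1]]=I[:,:390]
t=cv2.resize(T["color"][90:280,60:440,::-1],(400,200));out[:200,400:]=np.clip(t*1.5,0,255)
t=cv2.resize(S["color"][120:300,120:400,::-1],(400,257));out[210:467,400:]=np.clip(t*1.5,0,255)
cv2.imwrite("pics/fin.png",out)
E
```

```text
t: 20.4
ee_pos: [415.8, 18.9, 233.4]
ee_rot: [-3.114, 0.97, -2.624]
force: [0.2, 0.4, -0.5]
width: 0.004
finger_force: 0.0
[ 0.21272519  0.43089345 -0.46210256]
[[225.7 134.3]
 [247.2  75.8]
 [263.5 115.1]]
crop 171 40
```

View pics/fin.png

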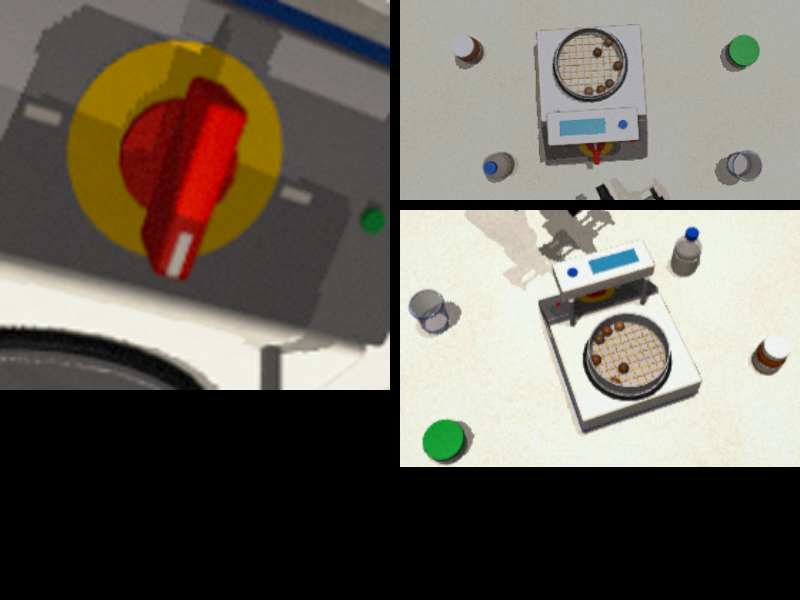

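The bar now points up and down the slope with its white mark at the top (crop (180,255)). All six stones are in the sieve, the beaker is upright, and the bottle, jar and tin look untouched. I'll measure the bar angle numerically to be sure it sits home.

Run:
```python
from chk import *
from h import proj
import cv2
W=robot.read_camera("wrist");np.savez("w6.npz",**{k:np.array(v) for k,v in W.items()})
def fit(W,bar0):
    I=W["color"].astype(int);m=((I[...,0]>70)&(I[...,1]<45)&(I[...,2]<45)).astype(np.uint8)
    m[:40]=0;m[185:]=0
    # IoU of bar solid silhouette with hub, over angle and small shifts
    best=[]
    for a in np.arange(bar0-14,bar0+10,1):
      for dx in range(-2,3):
        for dy in range(-2,3):
          M=np.zeros(m.shape,np.uint8);c,s=np.cos(np.radians(a)),np.sin(np.radians(a))
          P=[pt(u*c+v*s,u*s-v*c,w) for u in(-31,31) for v in(-7,7) for w in(-24,12)]
          H=[pt(22*np.cos(k),22*np.sin(k),w) for k in np.arange(0,6.3,.3) for w in(-32,-26)]
          for Q in(P,H):
            h=cv2.convexHull((proj(W,Q)+[dx,dy]).astype(np.float32));cv2.fillConvexPoly(M,np.round(h*16).astype(np.int32),1,shift=4)
          best.append(((m&M).sum()/(m|M).sum(),a,dx,dy))
    best.sort(reverse=True);print(m.sum(),[(round(float(b[0]),3),*map(float,b[1:])) for b in best[:6]])
fit(np.load("w4.npz"),0);fit(W,90)
```

```text
3765 [(0.403, 3.0, 1.0, -1.0), (0.403, 3.0, 2.0, 0.0), (0.403, 2.0, 1.0, -1.0), (0.403, 3.0, 0.0, -1.0), (0.403, 2.0, 0.0, -1.0), (0.402, 1.0, 1.0, 0.0)]
3775 [(0.414, 86.0, 1.0, -1.0), (0.414, 86.0, 1.0, 0.0), (0.414, 87.0, 1.0, 0.0), (0.414, 87.0, 1.0, -1.0), (0.413, 87.0, 0.0, 0.0), (0.413, 86.0, 1.0, -2.0)]
```

Run:
```python
from chk import *
from h import proj
import cv2
def fit(W,bar0):
    I=W["color"].astype(int);m=((I[...,0]>2.2*I[...,1])&(I[...,0]>2.2*I[...,2])&(I[...,0]>50)).astype(np.uint8)
    c=proj(W,[G])[0].astype(int);k=np.zeros_like(m);k[c[1]-50:c[1]+50,c[0]-50:c[0]+50]=1;m&=k
    n,l,st,_=cv2.connectedComponentsWithStats(m);m=(l==1+st[1:,4].argmax()).astype(np.uint8);m=cv2.morphologyEx(m,cv2.MORPH_CLOSE,np.ones((9,9),np.uint8))
    best=[]
    for a in np.arange(bar0-10,bar0+10,1):
      for dx in range(-2,3):
        for dy in range(-2,3):
          M=np.zeros(m.shape,np.uint8);c,s=np.cos(np.radians(a)),np.sin(np.radians(a))
          P=[pt(u*c+v*s,u*s-v*c,w) for u in(-31,31) for v in(-7,7) for w in(-24,12)]
          H=[pt(22*np.cos(k),22*np.sin(k),w) for k in np.arange(0,6.3,.3) for w in(-32,-26)]
          for Q in(P,H):
            h=cv2.convexHull((proj(W,Q)+[dx,dy]).astype(np.float32));cv2.fillConvexPoly(M,np.round(h*16).astype(np.int32),1,shift=4)
          best.append(((m&M).sum()/(m|M).sum(),a,dx,dy))
    best.sort(reverse=True);print(m.sum(),[(round(float(b[0]),3),*map(float,b[1:])) for b in best[:5]])
fit(np.load("w4.npz"),0);fit(np.load("w6.npz"),90)
```

```text
1761 [(0.899, 3.0, 2.0, 0.0), (0.899, 3.0, 1.0, 0.0), (0.897, 3.0, 0.0, -1.0), (0.896, 3.0, 1.0, -1.0), (0.895, 2.0, 1.0, 0.0)]
1806 [(0.883, 86.0, 1.0, 0.0), (0.883, 86.0, 1.0, -1.0), (0.881, 87.0, 1.0, 0.0), (0.881, 87.0, 1.0, -1.0), (0.88, 87.0, 0.0, 0.0)]
```

Run:
```python
from chk import *
from h import proj
import cv2
for f in("w4.npz","w6.npz"):
    W=np.load(f);st=[(a,b) for a in(-40,40) for b in(-40,40)]
    Hm,_=cv2.findHomography(proj(W,[pt(a,b,12) for a,b in st]),np.array(st,float))
    V=cv2.warpPerspective(W["color"],np.array([[5,0,200],[0,5,200],[0,0,1.]])@Hm,(400,400)).astype(int)
    # face on plane n=12: pixel=(5s+200,5t+200)
    for th in(110,140,170):
        m=((V[...,0]>th)&((V[...,1]<90)|(V[...,1]>.75*V[...,0]))).astype(np.uint8)
        m[(np.hypot(*(np.indices(m.shape)-200)))>175]=0
        n,l,s,c=cv2.connectedComponentsWithStats(cv2.morphologyEx(m,cv2.MORPH_CLOSE,np.ones((7,7),np.uint8)))
        k=1+s[1:,4].argmax();q=np.argwhere(l==k)[:,::-1].astype(np.float32);r=cv2.minAreaRect(q)
        e=np.linalg.eigh(np.cov(q.T))[1][:,1]
        print(f,th,"area mm2",s[k,4]/25,"rect",(np.array(r[0])-200)/5,np.array(r[1])/5,"pca deg",np.degrees(np.arctan2(e[1],e[0])).round(1))
```

```text
w4.npz 110 area mm2 1470.36 rect [-1.99881897  7.39878235] [29.78338318 65.81932983] pca deg 171.1
w4.npz 140 area mm2 718.76 rect [-0.2 -0.5] [12.2 61.2] pca deg 179.6
w4.npz 170 area mm2 633.32 rect [-0.1046936  -0.41097107] [10.93348465 60.23966675] pca deg 179.5
w6.npz 110 area mm2 1436.0 rect [ 7.5 -3.4] [63.2 31.4] pca deg 97.6
w6.npz 140 area mm2 853.28 rect [ 7.77392578 -3.96866455] [61.78672485 29.17278442] pca deg 101.4
w6.npz 170 area mm2 421.84 rect [ -0.30000305 -11.80000305] [11.79999847 36.7999939 ] pca deg 89.2
```

The rectified bar face reads −0.5° before the turn and 89.2° now, so the handle is home in the ON detent. The robot is clear of everything, so I hand in.

```bash
python3 -c "
from workcell import robot;print(robot.close_job())"
```

```text
the job is handed in; nothing more can be done
None
```

The job is handed in at about 20 s: all six stones are in the sieve, the empty beaker stands upright on the bench, and the handle was then turned to ON (about 89° measured) by pushing the bar with shut fingers; the bottle, jar and tin were left alone.

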